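# Gauge a batch of tenoned bars in the toggle-clamp jig

## Robot

A 6-joint arm with a two-finger parallel gripper is mounted at the origin on the work surface. World frame = base frame: x ahead of the robot, y to its left, z up, the work surface at z = 0. Lengths are in m, angles in rad, forces in N, time in s.
With the tool pointing down it reaches from about 0.35 to 0.725 m from the base axis. Payload 4.3 kg.
Tool frame: the origin (TCP) lies between the finger pads; the fingertips stand 8 mm ahead of it and the grasp point (between the pads) lies 11 mm behind it; z points along the fingers, y is the line along which they close (so a half turn about z gives the same grasp; the last joint's range is limited). The gripper opens to 85 mm and grips with 20 to 120 N. Pads are 22 mm wide; open, the fingers measure 114 mm over their backs; the gripper's body (76 mm by 85 mm) begins 54 mm behind the grasp point. The pads swing forward as they close: fully open they stand 13 mm farther back than shut.
Start: joints at [1.11, 0.377, 0.081, 1.274, 0, 1.46], TCP at [0.198, 0.54, 0.239] pointing down, gripper open.
Joint ranges: [-2.72, 2.72], [-0.84, 1.66], [-1.02, 1.22], [-1.77, 2.12], [-1.37, 1.28], [-3.14, 3.14]. Speed limits (rad/s): [2.57, 2.57, 3.14, 3.14, 3.14, 3.14].

## Interface

Orientations are given as a unit quaternion [w, x, y, z].
In Python, from cell import env gives the robot as it stands.
- The arm moves only by the tool arm_command, never from a script. Its arguments are lists of equal length, an entry for each row: "rot": the turn, a rotation vector about the tool's x, y, z in rad, a list of three; "linear": the shift along the tool's x, y, z in mm, a list of three; "gripper": the finger opening in mm, from 0 to 85.4. In form: {"rot": [[wx, wy, wz], ...], "linear": [[dx, dy, dz], ...], "gripper": [gripper, ...]}. A call has 1 to 12 rows; each row shifts and turns the commanded pose from where the row before left it, along the tool's axes as they then stand; what a row does not reach is not made up. A row lasts 1/8 s, in which the tool goes at most 62.5 mm and 10.7 degrees, less where a joint would pass 70% of its speed; a pose out of reach is approached as far as the arm can. A call with a gripper value outside its range is refused whole. The fingers move at their own pace and stop on an object; the grip force is fixed at half the most. Time passes only in rows, so rows that do not move let the fingers close. It gives the time, the measured TCP pose, the force, the opening and the grip force at its end, in the units of the state.
- env.get_obs(): the state, without advancing time (a new reading comes with each control period).
- env.read_camera(name): name is "side" or "top"; returns the picture (480x640x3 uint8, blue, green, red); there is no depth.
- env.get_calibration(name): a dict with "K" (3x3 intrinsics, pixels), "dist_coeffs" ([k1, k2, p1, p2, k3] as OpenCV has them; the pictures are not rectified), "R" (3x3) and "t" (3): a world point X has camera coordinates R X + t. Camera axes: x right, y down, z forward; pixel columns grow to the right and rows downward; lengths in m; the calibration is good to about 2 mm. A picture is of the moment at which its call begins. get_calibration takes no time and is no camera call.
- env.sign_off(): hands the job in; it is judged then, once.
Trained networks look in the newest picture that a camera, given by its name, has taken for a name from the list of things; names that differ only in an ending like _2 or _b are one class to them, and where a whole thing is asked for, a point or a joint stands for the part that bears it (a point fixed in the world has none). Each returns a list of dicts, best first, with "p" (0 to 1); they miss things now and then, are a little off and sometimes report something else, mostly with a low value. They report only what shows in the picture. A call takes as long as a camera call. They do not tell look-alikes from the thing itself.
- env.look_for(name, camera): "box" ([left, top, right, bottom] in pixels, round what is visible of it).
- env.regions_of(name, camera): "region" (480x640 bool, what is visible of it) and "box" ([left, top, right, bottom] in pixels, round what is visible of it).
- env.mark_of(name, camera): "at" ([row, column] in pixels: a listed point, or the origin of a listed thing).
The state is a dict: "time": time; "joint_pos": joint angles; "joint_vel": joint speeds; "joint_torque": joint torques, N m; "tcp_pos": TCP position; "ee_rot": TCP orientation; "force": force on the tool from outside, world axes, zero at the start; "ft_torque": the same for the moment, N m; "width": finger opening in m; "grasp_force": force on a finger pad.
Only numpy, scipy, OpenCV 4.12 (cv2) and the standard library are available. Lean on these libraries where they do the work, as an engineer would, in place of code of your own. Each camera call takes 0.05 s, during which the arm holds its last target. There are 200 camera calls.

## Task

Lay every tenoned bar (the long pieces with a tenon at each end; leave the plain short offcuts where they lie) flat in the jig, one to a lane, and swing the toggle clamp over centre so that it holds them all down. With the clamp still down, run the gauge carriage along its rail to the far stop and back to its home stop; then swing the clamp fully back and put all the bars flat side by side in the plywood tray, without disturbing the other things on the bench.

Things in the scene. Friction and masses are not known exactly. Their poses are not given: they have to be found in the camera images.
- bar0: glazing-bar piece of pale wood: a solid block 90 mm long (its x axis), 34 mm wide (y), 28 mm high, with a stub tenon 15 mm long, 34 mm wide and 10 mm thick sticking out at mid height of each end, so 120 mm overall; 50 to 100 g; same both ways round; lies flat; origin: centre of its underside. May be absent (2 or 3 are present).
- bar1: glazing-bar piece of pale wood: a solid block 90 mm long (its x axis), 34 mm wide (y), 28 mm high, with a stub tenon 15 mm long, 34 mm wide and 10 mm thick sticking out at mid height of each end, so 120 mm overall; 50 to 100 g; same both ways round; lies flat; origin: centre of its underside. May be absent (2 or 3 are present).
- bar2: glazing-bar piece of pale wood: a solid block 90 mm long (its x axis), 34 mm wide (y), 28 mm high, with a stub tenon 15 mm long, 34 mm wide and 10 mm thick sticking out at mid height of each end, so 120 mm overall; 50 to 100 g; same both ways round; lies flat; origin: centre of its underside. May be absent (2 or 3 are present).
- offcut0: plain short offcut, a block 70 x 34 x 28 mm (x, y, z) of the same wood with no tenons; stays where it lies; origin: centre of its underside. May be absent.
- offcut1: plain short offcut, a block 70 x 34 x 28 mm (x, y, z) of the same wood with no tenons; stays where it lies; origin: centre of its underside. May be absent.
- nest (a point): middle of the jig's nest, on its floor, 18 mm above the bench; axes of the jig: x towards the clamp hinge (away from the robot), y along the gauge rail from home to the far stop, z up. The fixed jig's plywood base reaches from 115 mm behind this point to 145 mm ahead along x and 135 mm either side along y.
- lane0 (a point): middle of the floor of one of three parallel lanes (64 mm apart along the nest's y). A lane runs along the nest's x, is 42 mm wide between ribs 4 mm high, is open towards the robot and ends at a 12 mm high stop 66 mm ahead of this point. A bar belongs here lying along x, its origin at this point.
- lane1 (a point): middle of the floor of one of three parallel lanes (64 mm apart along the nest's y). A lane runs along the nest's x, is 42 mm wide between ribs 4 mm high, is open towards the robot and ends at a 12 mm high stop 66 mm ahead of this point. A bar belongs here lying along x, its origin at this point.
- lane2 (a point): middle of the floor of one of three parallel lanes (64 mm apart along the nest's y). A lane runs along the nest's x, is 42 mm wide between ribs 4 mm high, is open towards the robot and ends at a 12 mm high stop 66 mm ahead of this point. A bar belongs here lying along x, its origin at this point.
- clamp_angle (a joint): angle of the gang toggle clamp (rad): 0 = its cross pad lies level on the 28 mm high bars (it stops at -0.15 with none below), 1.75 = fully back, where it stands clear of the nest. Over centre at about 0.95: its weighted handle pulls it away from there to either side (up to about 0.6 Nm, 6 N at the handle), so past centre it falls to that side by itself and stays.
- clamp: the swinging part of the steel toggle clamp (cross pad, arms, bail handle); its origin is the middle of the hinge axis. Its cross pad is 186 mm long along y and 22 mm wide; with the clamp down it presses on the bars along a line 25 mm ahead of the nest's middle; its underside is then 28 mm above the nest floor.
- clamp_hinge (a point): middle of the clamp's hinge axis, which runs along the nest's y, 100 mm ahead of the nest's middle and 64 mm above the bench
- clamp_handle (a point): middle of the clamp's round bail handle, a bar 16 mm thick and 130 mm long along the nest's y, free between its two legs (60 mm either side of the middle), with a 36 mm steel ball weight at each end. It circles the hinge at 90 mm: with the clamp at angle q it leans q - 0.75 rad from upright, away from the robot (+x of the nest) when positive, so that pushing it towards the robot closes the clamp.
- gauge (a joint): travel of the gauge carriage along its rail on the robot's side of the nest, m: 0 = home stop, 0.2 = far stop, sliding along the nest's y; about 1.5 N of friction
- gauge_knob (a point): grip point of the carriage's upright black knob, 24 mm (nest x) by 16 mm (nest y) by 36 mm high; this point is 9 mm below its top and 74 mm above the bench
- tray: fixed open plywood tray, outside 170 mm (x) by 236 mm (y), 22 mm high, walls and floor 6 mm; the bars lie in it along its x; origin: centre of its underside
- glue: white glue bottle, 170 mm tall, 60 mm wide, origin at its base; bystander, leave alone
- mallet: hammer lying down; bystander, leave alone
- driver: screwdriver lying down; bystander, leave alone
- screws: jar of screws, 75 mm tall, 64 mm wide; bystander, leave alone
- tape: black tape measure, 65 x 36 x 62 mm; bystander, leave alone
- square: try square, wooden stock 100 mm long with a steel blade, lying flat; bystander, leave alone
- puck: cork sanding puck, 70 mm wide, 30 mm high; bystander, leave alone
Not all that is in view belongs to the job. Leave any orange look-alike of the bar1 alone.

How it is judged:
By the outcome, as a careful person would: the job done as asked, in the order asked, and still so for the second after the job is handed in, with the robot touching nothing.
Of bar0, bar1, bar2 only 2 to 3 are there at a start; the rules pass over those that are not, and their reading is None.
Of offcut0, offcut1 only 1 to 2 are there at a start; the rules pass over those that are not, and their reading is None.
At some moment in a run one of bar0, bar1, bar2 may be knocked a few centimetres aside while the robot is not near it.
It also fails if it takes over 210 s, if anything falls off the work surface, if the arm or the gripper's body presses on something with over 40 N, if the wrist force passes 120 N, or if a joint passes its speed limit or range.

## Working session

There is one attempt and no reset: what is moved stays moved. The work goes in short steps, Python scripts to look and compute and a tool call to move; the robot and the scene stay as the last step left them, time stands still between calls to the robot, and variables do not carry over. Pictures are saved under pics/ and viewed, at most 14 in all, crops included, and the job is handed in when it is done.

Besides the shell and the picture viewer there is one more tool, called in YAML: its name, and indented under it one key for each argument. arm_command: Moves the arm, as the interface text tells. Its arguments: {"type":"object","properties":{"rot":{"type":"array"},"linear":{"type":"array"},"gripper":{"type":"array"}},"required":["rot","linear","gripper"]}

```bash
ls; mkdir -p pics; python3 - <<'E'
from cell import env
import cv2
for c in ("top","side"):
    cv2.imwrite(f"pics/{c}0.png",env.read_camera(c))
    k=env.get_calibration(c); print(c,k)
o=env.get_obs(); print(o["time"],o["tcp_pos"],o["ee_rot"],o["width"])
E
```

```text
pics
top {'K': array([[566.45328993,   0.        , 317.69842676],
       [  0.        , 566.45328993, 232.33064297],
       [  0.        ,   0.        ,   1.        ]]), 'dist_coeffs': array([0.01627092, 0.        , 0.        , 0.        , 0.        ]), 'R': array([[ 0.00844197, -0.99994359,  0.00644662],
       [-0.99305706, -0.00913992, -0.11727801],
       [ 0.11733032, -0.00541181, -0.9930782 ]]), 't': array([0.07358878, 0.52791382, 1.42218681])}
side {'K': array([[448.30782415,   0.        , 321.2711093 ],
       [  0.        , 448.30782415, 240.54369922],
       [  0.        ,   0.        ,   1.        ]]), 'dist_coeffs': array([-0.09095517,  0.        ,  0.        ,  0.        ,  0.        ]), 'R': array([[ 0.69390539, -0.720054  ,  0.00418767],
       [-0.41710872, -0.40668849, -0.81278828],
       [ 0.58695453,  0.56225146, -0.58254414]]), 't': array([-0.30909892,  0.32685365,  0.84029251])}
0.1 [0.19737421 0.53946441 0.23844635] [-2.35261018e-04  1.74528042e-01  9.84651775e-01 -8.88217031e-04] 0.08547745261954433
```

View pics/top0.png

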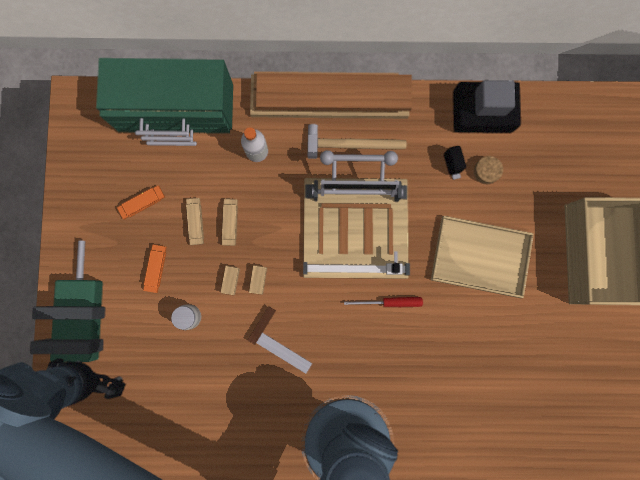

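View pics/side0.png

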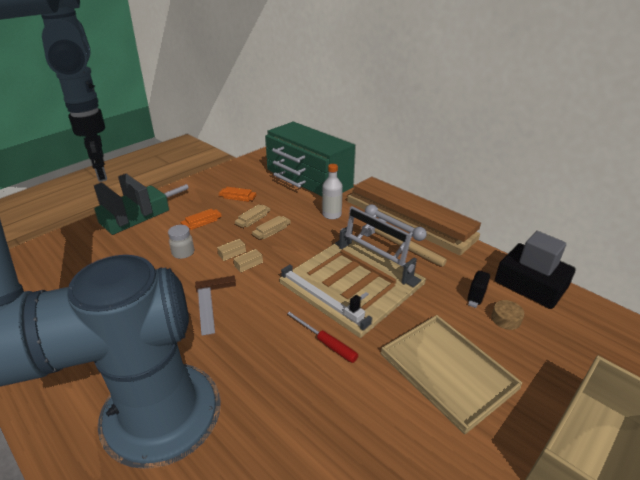

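The top view shows two pale tenoned bars at (195,221) and (229,221), and offcuts at (230,280) and (258,280). The orange look-alikes are at (140,202) and (154,268). The jig centre is about (356,228), with the knob at (396,268) on the right (home), and the tray is at (482,257). The side view shows the same layout.

```bash
cat > h.py <<'E'
from cell import env
import numpy as np, cv2
C={c:env.get_calibration(c) for c in("top","side")}
def und(c,uv):
    k=C[c]; return cv2.undistortPoints(np.array(uv,float).reshape(-1,1,2),k["K"],k["dist_coeffs"])[:,0]
def plane(c,uv,z):
    k=C[c]; n=und(c,uv); d=np.c_[n,np.ones(len(n))]@k["R"]; o=-k["R"].T@k["t"]
    return o+d*((z-o[2])/d[:,2])[:,None]
def tri(uvt,uvs):
    P=[np.c_[C[c]["R"],C[c]["t"]] for c in("top","side")]
    X=cv2.triangulatePoints(P[0],P[1],und("top",uvt).T,und("side",uvs).T); return (X[:3]/X[3]).T
def proj(c,X):
    k=C[c]; return cv2.projectPoints(np.array(X,float).reshape(-1,1,3),cv2.Rodrigues(k["R"])[0],k["t"],k["K"],k["dist_coeffs"])[0][:,0]
def marks(name,c,n=4,pm=.3):
    return [(m["at"][1],m["at"][0],round(m["p"],2)) for m in env.mark_of(name,c)[:n] if m["p"]>pm]
def rect(mask,c,z):
    cs,_=cv2.findContours(mask.astype(np.uint8),0,1); k=max(cs,key=cv2.contourArea)[:,0]
    X=plane(c,k,z)[:,:2]; r=cv2.minAreaRect((X*1000).astype(np.float32)); return np.round(r[0],1),np.round(r[1],1),round(r[2],1)
E
python3 - <<'E'
from h import *
for n in ("bar0","offcut0","nest","lane0","lane1","lane2","clamp_hinge","clamp_handle","gauge_knob","tray"):
    a=marks(n,"top",6);b=marks(n,"side",6)
    print(n); 
    for t in a:
        z=[(tri([t[:2]],[s[:2]])[0]) for s in b]
        # best match by reprojection
        e=[np.linalg.norm(proj("top",[q])[0]-t[:2]) for q in z]
        if e: i=int(np.argmin(e)); print("  ",np.round(t,1),np.round(z[i],4),"err %.1f"%e[i])
        else: print("  ",t,plane("top",[t[:2]],.018))
for n in ("bar0","offcut0","tray"):
    for r in env.regions_of(n,"top")[:5]:
        print(n,round(r["p"],2),np.round(r["box"]),rect(r["region"],"top",.028 if n!="tray" else .022))
im=cv2.imread("pics/top0.png"); cv2.imwrite("pics/crop1.png",cv2.resize(im[170:310,100:290],None,fx=4,fy=4,interpolation=cv2.INTER_CUBIC))
E
```

```text
bar0
   [143.1 204.6   0.8] [ 0.5992  0.5384 -0.0018] err 0.5
   [158.9 269.    0.8] [0.4676 0.4337 0.0972] err 21.0
   [195.1 221.6   0.7] [0.5525 0.4013 0.0028] err 1.6
offcut0
   [229.9 282.1   0.7] [0.4019 0.3    0.014 ] err 1.6
   [331.  233.9   0.7] [0.4294 0.0987 0.0916] err 41.5
   [258.9 278.8   0.6] [ 0.4036  0.2334 -0.0058] err 2.3
nest
   [261.6 282.    0.7] [ 0.4912  0.1254 -0.023 ] err 51.0
   [357.5 231.5   0.6] [ 0.5268 -0.0203  0.0245] err 2.3
lane0
   [329.3 235.4   0.7] [0.5243 0.0448 0.0223] err 1.9
   [355.7 233.4   0.6] [ 0.5255 -0.0191  0.0231] err 0.4
lane1
   [329.3 235.4   0.7] [0.5243 0.0448 0.0223] err 1.9
   [355.7 233.4   0.6] [ 0.5255 -0.0191  0.0231] err 0.4
lane2
   [329.3 235.4   0.7] [0.5243 0.0448 0.0223] err 1.9
   [355.7 233.4   0.6] [ 0.5255 -0.0191  0.0231] err 0.4
clamp_hinge
   [356.5 191.1   0.9] [ 0.627  -0.0164  0.0631] err 1.3
   [355.8 232.4   0.6] [0.4965 0.0024 0.227 ] err 5.0
clamp_handle
   [358.2 157.    0.9] [ 0.7036 -0.0183  0.1153] err 0.4
gauge_knob
   [398.6 268.4   0.7] [ 0.4348 -0.1222  0.0791] err 0.5
tray
   [480.1 259.4   0.8] [ 0.4626 -0.3428  0.0079] err 0.3
bar0 0.89 [147. 245. 168. 296.] (array([431.7, 491.4]), array([ 42.3, 120.1]), 80.8)
bar0 0.66 [184. 197. 204. 244.] (array([554. , 395.3]), array([120.9,  38.1]), 6.5)
bar0 0.62 [118. 186. 164. 220.] (array([602.9, 535.2]), array([ 44.9, 121.5]), 28.0)
bar0 0.6 [220. 198. 239. 243.] (array([552.5, 305.7]), array([ 35.5, 119.6]), 89.8)
offcut0 0.66 [217. 269. 238. 296.] (array([402.5, 300.8]), array([37.6, 71.4]), 81.1)
offcut0 0.63 [251. 270. 266. 296.] (array([404.7, 230.4]), array([36.4, 69.3]), 81.6)
offcut0 0.38 [302. 150. 409. 279.] (array([577. , -19.4]), array([331.4, 266.8]), 0.6)
tray 0.96 [430. 219. 535. 300.] (array([ 470.2, -344.2]), array([242.4, 175.4]), 79.9)
tray 0.65 [220. 198. 239. 241.] (array([552. , 308.3]), array([ 39.9, 117.8]), 89.2)
```

View pics/crop1.png

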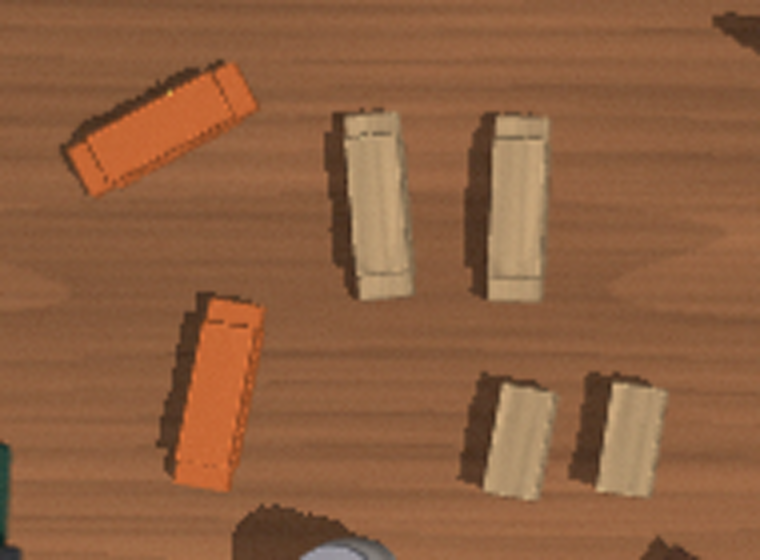

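The crop confirms it. The pale pieces at (195,221) and (229,221) have tenon lines at both ends, so they're the bars. The orange pair are look-alikes and the two short pieces have no tenon lines, so those are offcuts.

```bash
cat >> h.py <<'E'
from scipy.optimize import minimize
def box3(p,L,W,z0,z1):
    c,s=np.cos(p[2]),np.sin(p[2])
    return np.array([[p[0]+c*a-s*b,p[1]+s*a+c*b,z] for a in(-L/2,L/2) for b in(-W/2,W/2) for z in(z0,z1)])
BAR=lambda p,z=0:[box3(p,.09,.034,z,z+.028),box3(p,.12,.034,z+.009,z+.019)]
TRAY=lambda p,z=0:[box3(p,.17,.236,0,.022)]
def sil(c,boxes):
    m=np.zeros((480*4,640*4),np.uint8)
    for b in boxes:
        q=cv2.convexHull((proj(c,b)*4+1.5).astype(np.float32)); cv2.fillConvexPoly(m,np.round(q*16).astype(np.int32),255,shift=4)
    return cv2.resize(m,(640,480),interpolation=cv2.INTER_AREA)/255.
def pale(im):
    h=cv2.cvtColor(im,cv2.COLOR_BGR2HSV).astype(int); return ((h[...,0]>=12)&(h[...,0]<30)&(h[...,1]<140)&(h[...,2]>75)).astype(float)
def fit(ims,model,p0,cams=("top","side")):
    ms={}
    for c in cams:
        b=sil(c,model(p0)); w=cv2.dilate((b>0).astype(np.uint8),np.ones((15,15)))
        m=pale(ims[c])*w
        n,l,st,_=cv2.connectedComponentsWithStats(m.astype(np.uint8)); k=max(range(1,n),key=lambda i:(b*(l==i)).sum())
        cs,_=cv2.findContours((l==k).astype(np.uint8),0,1); f=np.zeros((480,640),np.uint8); cv2.drawContours(f,cs,-1,1,-1); ms[c]=f.astype(float)
    def cost(d):
        q=np.array(p0)+np.array(d)*[.001,.001,.01]; s=0
        for c in cams:
            a=sil(c,model(q)); s+=1-np.minimum(a,ms[c]).sum()/np.maximum(a,ms[c]).sum()
        return s/len(cams)
    r=min((minimize(cost,[0,0,0],method="Nelder-Mead",options=dict(initial_simplex=S,xatol=.05,fatol=1e-4)) for S in ([[0,0,0],[8,0,0],[0,8,0],[0,0,8]],[[0,0,0],[-6,0,0],[0,-6,0],[0,0,-6]])),key=lambda r:r.fun)
    return np.array(p0)+r.x*[.001,.001,.01],round(r.fun,3)
E
python3 - <<'E'
from h import *
ims={c:cv2.imread(f"pics/{c}0.png") for c in("top","side")}
for nm,M,p in (("A",BAR,[.554,.397,.11]),("B",BAR,[.5525,.307,0]),("tray",TRAY,[.466,-.343,-.17])):
    for cs in(("top",),("side",),("top","side")):print(nm,cs,np.round(fit(ims,M,p,cs)[0],4),fit(ims,M,p,cs)[1])
# jig overlay
n=np.array([.525,-.019,0]); im=cv2.resize(ims["top"][140:300,285:425],None,fx=4,fy=4,interpolation=cv2.INTER_CUBIC)
def line(a,b,z,col):
    q=proj("top",[[n[0]+a[0],n[1]+a[1],z],[n[0]+b[0],n[1]+b[1],z]]); q=(q-[285,140]+.5)*4
    cv2.line(im,*[tuple(int(v) for v in r) for r in q],col,1)
for z,col in((.018,(0,0,255)),):
    A=[(-.115,-.135),(.145,-.135),(.145,.135),(-.115,.135)]
    for i in range(4): line(A[i],A[(i+1)%4],z,col)
    for y in(-.064,0,.064):
        for s in(-.021,.021): line((-.07,y+s),(.066,y+s),z,(255,0,0))
        line((.066,y-.021),(.066,y+.021),z,(0,255,0))
cv2.imwrite("pics/jig.png",im)
E
```

```text
A ('top',) [0.5568 0.3973 0.1107] 0.163
A ('side',) [0.5545 0.4002 0.1063] 0.061
A ('top', 'side') [0.5546 0.3988 0.1035] 0.129
B ('top',) [ 0.5544  0.3072 -0.0178] 0.163
B ('side',) [ 0.5524  0.3093 -0.0265] 0.056
B ('top', 'side') [ 0.5535  0.308  -0.0217] 0.123
tray ('top',) [ 0.471  -0.3467 -0.1896] 0.06
tray ('side',) [ 0.4677 -0.346  -0.189 ] 0.014
tray ('top', 'side') [ 0.4688 -0.3462 -0.194 ] 0.044
```

View pics/jig.png

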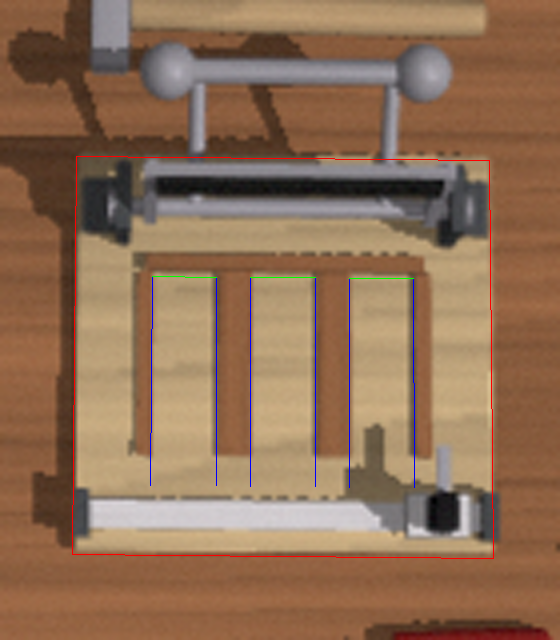

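Overlay check: the lane and base lines fit the jig at nest (0.525, -0.019) with yaw near 0. The pieces' heights are consistent across the two views. First move is to bar A (pixel 195,221).

arm_command:
  rot:
    - [0,0,-0.152]
    - [0,0,-0.152]
    - [0,0,-0.152]
    - [0,0,0]
    - [0,0,0]
    - [0,0,0]
    - [0,0,0]
    - [0,0,0]
    - [0,0,0]
    - [0,0,0]
    - [0,0,0]
    - [0,0,0]
  linear:
    - [0,0,0]
    - [0,0,0]
    - [0,0,0]
    - [-42.5,-22,10]
    - [-42.5,-22,10]
    - [-42.5,-22,10]
    - [-42.5,-22,10]
    - [-42.5,-22,10]
    - [-42.5,-22,10]
    - [-42.5,-22,10]
    - [-42.5,-22,10]
    - [0,0,0]
  gripper: [60,60,60,60,60,60,60,60,60,60,60,60]

```text
time: 2.75
tcp_pos: [0.5568, 0.3984, 0.1575]
ee_rot: [-0.0, -0.05, 0.999, -0.001]
force: [-0.3, 0.2, 0.1]
width: 0.0599
grasp_force: 0.0
```

```bash
cat >> h.py <<'E'
from scipy.spatial.transform import Rotation as Ro
def go(x,y,z,psi):
    "print shift (tool axes, mm) then turn about tool z, to reach target with tool down and tool y at psi deg"
    o=env.get_obs(); q=o["ee_rot"]; R=Ro.from_quat([q[1],q[2],q[3],q[0]]).as_matrix()
    T=np.array([np.r_[-np.sin(np.radians(psi)),np.cos(np.radians(psi)),0],np.r_[np.cos(np.radians(psi)),np.sin(np.radians(psi)),0],[0,0,-1]]).T
    print("t",round(o["time"],2),"tcp",np.round(o["tcp_pos"],4),"rotvec",np.round(Ro.from_matrix(R.T@T).as_rotvec(),4),
     "shift(after turn)",np.round(1000*T.T@(np.array([x,y,z])-o["tcp_pos"]),1),"F",np.round(o["force"],1),"w",round(o["width"]*1000,1),"g",round(o["grasp_force"],1))
E
python3 - <<'E'
from h import *
ims={}
for c in("top","side"): ims[c]=env.read_camera(c)
go(.5546,.3988,.013,96)
for p in([.5546,.3988,.1035],[.5535,.308,-.0217]): print(fit(ims,BAR,p,("side",)))
E
```

```text
t 2.85 tcp [0.5542 0.4004 0.1589] rotvec [ 0.0001 -0.0011 -0.0004] shift(after turn) [ -0.3  -1.6 145.9] F [-0.6  0.7  0.6] w 60.0 g 0.0
(array([0.55355183, 0.40013381, 0.10889928]), np.float64(0.064))
(array([ 0.55257856,  0.3096386 , -0.03579204]), np.float64(0.056))
```

arm_command:
  rot:
    - [0,0,0]
    - [0,0,0]
    - [0,0,0]
    - [0,0,0]
    - [0,0,0]
    - [0,0,0]
    - [0,0,0]
    - [0,0,0]
    - [0,0,0]
    - [0,0,0]
    - [0,0,0]
  linear:
    - [0,0,40]
    - [0,0,40]
    - [0,0,30]
    - [0,0,20]
    - [0,0,15]
    - [0,0,0]
    - [0,0,0]
    - [0,0,0]
    - [0,0,0]
    - [0,0,0]
    - [0,0,0]
  gripper: [60,60,60,60,60,60,30,30,30,30,30]

```text
time: 4.22
tcp_pos: [0.5553, 0.4014, 0.0161]
ee_rot: [0.001, -0.053, 0.999, 0.001]
force: [-0.3, -0.5, 5.6]
width: 0.0331
grasp_force: 61.1
```

arm_command:
  rot:
    - [0,0,0]
    - [0,0,0]
    - [0,0,0]
    - [0,0,0]
  linear:
    - [0,0,-20]
    - [0,0,-40]
    - [0,0,-40]
    - [0,0,0]
  gripper: [25,25,25,25]

```text
time: 4.72
tcp_pos: [0.5568, 0.4022, 0.1188]
ee_rot: [0.004, -0.053, 0.999, 0.002]
force: [1.0, -0.1, -0.7]
width: 0.0325
grasp_force: 60.4
```

```bash
python3 - <<'E'
from h import *
go(.525,.045,.11,90)
E
```

```text
t 4.72 tcp [0.5568 0.4022 0.1188] rotvec [0.0039 0.0072 0.1051] shift(after turn) [  31.8 -357.2    8.8] F [ 1.  -0.1 -0.7] w 32.5 g 60.4
```

arm_command:
  rot:
    - [0,0,0.105]
    - [0,0,0]
    - [0,0,0]
    - [0,0,0]
    - [0,0,0]
    - [0,0,0]
    - [0,0,0]
    - [0,0,0]
    - [0,0,0]
    - [0,0,0]
    - [0,0,0]
  linear:
    - [0,0,0]
    - [4,-44.5,0]
    - [4,-44.5,0]
    - [4,-44.5,0]
    - [4,-44.5,0]
    - [4,-44.5,0]
    - [4,-44.5,0]
    - [4,-44.5,0]
    - [4,-44.5,0]
    - [0,0,0]
    - [0,0,0]
  gripper: [25,25,25,25,25,25,25,25,25,25,25]

```text
time: 6.1
tcp_pos: [0.5217, 0.045, 0.1135]
ee_rot: [-0.001, 0.0, 1.0, 0.0]
force: [-0.3, 0.0, -0.3]
width: 0.0327
grasp_force: 60.4
```

```bash
python3 - <<'E'
from h import *
a=[env.look_for("bar0","side")]
for i in range(3): go(.525,.045,.034,90); env.read_camera("side")
cv2.imwrite("pics/a.png",cv2.resize(env.read_camera("side")[200:350,250:450],None,fx=4,fy=4))
E
```

```text
t 6.15 tcp [0.5219 0.0454 0.1137] rotvec [ 0.0006 -0.001   0.0009] shift(after turn) [-3.1 -0.4 79.7] F [ 0.1 -0.1 -0.8] w 32.9 g 60.4
t 6.2 tcp [0.522  0.0457 0.1138] rotvec [ 0.0005 -0.0008  0.0016] shift(after turn) [-3.  -0.7 79.8] F [-0.3  0.1 -0.6] w 33.4 g 60.4
t 6.25 tcp [0.5221 0.0458 0.114 ] rotvec [ 0.0004 -0.0005  0.0019] shift(after turn) [-2.9 -0.8 80. ] F [-0.  -0.4 -1.8] w 32.9 g 60.4
```

View pics/a.png

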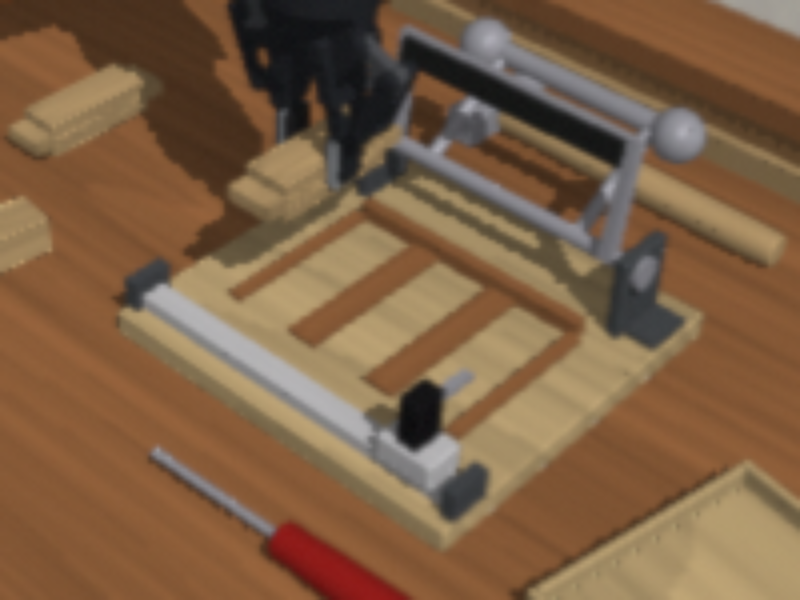

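The bar is held level over the left lane (crop 300,170), so I'll lower it in.

arm_command:
  rot:
    - [0,0,0]
    - [0,0,0]
    - [0,0,0]
    - [0,0,0]
    - [0,0,0]
    - [0,0,0]
    - [0,0,0]
    - [0,0,0]
  linear:
    - [-3,-1,25]
    - [0,0,25]
    - [0,0,17]
    - [0,0,8]
    - [0,0,4]
    - [0,0,0]
    - [0,0,0]
    - [0,0,0]
  gripper: [25,25,25,25,25,25,25,25]

```text
time: 7.35
tcp_pos: [0.5258, 0.0437, 0.0359]
ee_rot: [0.001, -0.0, 1.0, 0.0]
force: [0.3, -0.9, -1.0]
width: 0.0325
grasp_force: 60.4
```

arm_command:
  rot:
    - [0,0,0]
    - [0,0,0]
    - [0,0,0]
    - [0,0,0]
    - [0,0,0]
    - [0,0,0]
    - [0,0,0]
  linear:
    - [0,0,0]
    - [0,0,0]
    - [0,0,0]
    - [0,0,-20]
    - [0,0,-40]
    - [0,0,-40]
    - [0,0,0]
  gripper: [48,48,48,48,48,48,60]

```text
time: 8.22
tcp_pos: [0.5282, 0.0436, 0.1388]
ee_rot: [0.004, -0.0, 1.0, -0.0]
force: [0.5, 0.5, -0.7]
width: 0.0599
grasp_force: 0.0
```

```bash
python3 - <<'E'
from h import *
ims={c:env.read_camera(c) for c in("top","side")}
print(fit(ims,BAR,[.5535,.308,-.03],("side",)),fit(ims,BAR,[.5535,.308,-.03]))
go(.5535,.309,.135,88.3)
E
```

```text
(array([ 0.55302908,  0.30956409, -0.02807974]), np.float64(0.06)) (array([ 0.5530124 ,  0.30899736, -0.03821738]), np.float64(0.207))
t 8.32 tcp [0.5255 0.0437 0.1354] rotvec [0.0001 0.0008 0.0299] shift(after turn) [-20.1 266.    0.4] F [0.1 0.1 0.2] w 60.2 g 0.0
```

arm_command:
  rot:
    - [0,0,0.03]
    - [0,0,0]
    - [0,0,0]
    - [0,0,0]
    - [0,0,0]
    - [0,0,0]
    - [0,0,0]
    - [0,0,0]
    - [0,0,0]
  linear:
    - [0,0,0]
    - [-3.3,44.3,0]
    - [-3.3,44.3,0]
    - [-3.3,44.3,0]
    - [-3.3,44.3,0]
    - [-3.3,44.3,0]
    - [-3.3,44.3,0]
    - [0,0,0]
    - [0,0,0]
  gripper: [60,60,60,60,60,60,60,60,60]

```text
time: 9.45
tcp_pos: [0.5521, 0.3081, 0.1339]
ee_rot: [-0.001, 0.015, 1.0, -0.001]
force: [-0.2, -0.6, -0.5]
width: 0.0597
grasp_force: 0.0
```

```bash
python3 - <<'E'
from h import *
s=env.read_camera("side"); print(fit({"side":s},BAR,[.5535,.308,-.03],("side",)))
print(fit({"side":s},lambda p:BAR(p,.018),[.525,.045,0],("side",)))
go(.5535,.309,.015,88.3)
cv2.imwrite("pics/b.png",np.vstack([cv2.resize(s[200:350,230:430],None,fx=3,fy=3)]))
E
```

```text
(array([ 0.5525197 ,  0.30959189, -0.03556474]), np.float64(0.056))
(array([ 0.51931843,  0.05658008, -0.3839757 ]), np.float64(0.527))
t 9.5 tcp [0.5523 0.3076 0.1343] rotvec [-0.0013 -0.0019 -0.0012] shift(after turn) [ -1.2   1.4 119.3] F [-0.6  0.4  0.8] w 60.0 g 0.0
```

View pics/b.png

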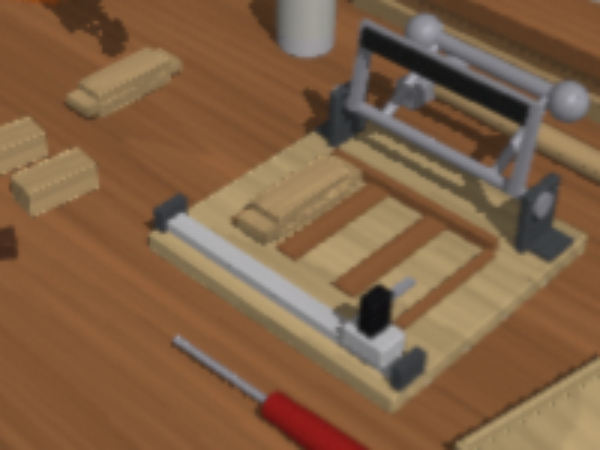

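Bar A sits flat in the left lane (crop 300,200). Now bar B.

arm_command:
  rot:
    - [0,0,0]
    - [0,0,0]
    - [0,0,0]
    - [0,0,0]
    - [0,0,0]
    - [0,0,0]
    - [0,0,0]
    - [0,0,0]
    - [0,0,0]
    - [0,0,0]
  linear:
    - [-1,1,40]
    - [0,0,40]
    - [0,0,25]
    - [0,0,14]
    - [0,0,0]
    - [0,0,0]
    - [0,0,0]
    - [0,0,0]
    - [0,0,0]
    - [0,0,0]
  gripper: [60,60,60,60,60,25,25,25,25,25]

```text
time: 10.75
tcp_pos: [0.5555, 0.3104, 0.0182]
ee_rot: [0.002, 0.015, 1.0, 0.001]
force: [-0.1, 0.3, 7.0]
width: 0.0324
grasp_force: 61.1
```

arm_command:
  rot:
    - [0,0,0]
    - [0,0,0]
    - [0,0,0]
    - [0,0,-0.03]
  linear:
    - [0,0,-20]
    - [0,0,-40]
    - [0,0,-40]
    - [0,0,0]
  gripper: [25,25,25,25]

```text
time: 11.25
tcp_pos: [0.5568, 0.3111, 0.1206]
ee_rot: [0.004, -0.001, 1.0, 0.002]
force: [0.9, 0.4, -0.5]
width: 0.0326
grasp_force: 60.3
```

arm_command:
  rot:
    - [0,0,0]
    - [0,0,0]
    - [0,0,0]
    - [0,0,0]
    - [0,0,0]
    - [0,0,0]
    - [0,0,0]
    - [0,0,0]
    - [0,0,0]
    - [0,0,0]
    - [0,0,0]
  linear:
    - [3.1,-43.5,0]
    - [3.1,-43.5,0]
    - [3.1,-43.5,0]
    - [3.1,-43.5,0]
    - [3.1,-43.5,0]
    - [3.1,-43.5,0]
    - [3.1,-43.5,0]
    - [3.1,-43.5,0]
    - [3.1,-43.5,0]
    - [0,0,0]
    - [0,0,0]
  gripper: [25,25,25,25,25,25,25,25,25,25,25]

```text
time: 12.62
tcp_pos: [0.5255, -0.0812, 0.1155]
ee_rot: [-0.001, -0.0, 1.0, 0.001]
force: [0.2, 0.2, -1.3]
width: 0.0332
grasp_force: 60.3
```

```bash
python3 - <<'E'
from h import *
for i in range(3): go(.525,-.083,.035,90); s=env.read_camera("side")
o=[]; 
E
```

```text
t 12.62 tcp [ 0.5255 -0.0812  0.1155] rotvec [ 0.0011 -0.0015  0.0002] shift(after turn) [ 0.5 -1.8 80.5] F [ 0.2  0.2 -1.3] w 33.2 g 60.3
t 12.68 tcp [ 0.5256 -0.0808  0.1156] rotvec [ 0.001  -0.0013  0.0012] shift(after turn) [ 0.6 -2.2 80.6] F [-0.3  0.4 -0.9] w 32.7 g 60.3
t 12.72 tcp [ 0.5258 -0.0806  0.1158] rotvec [ 0.0007 -0.001   0.0018] shift(after turn) [ 0.8 -2.4 80.8] F [ 0.   0.2 -0.5] w 32.8 g 60.3
```

arm_command:
  rot:
    - [0,0,0]
    - [0,0,0]
    - [0,0,0]
    - [0,0,0]
    - [0,0,0]
    - [0,0,0]
  linear:
    - [0,-2,25]
    - [0,0,25]
    - [0,0,17]
    - [0,0,9]
    - [0,0,3]
    - [0,0,0]
  gripper: [25,25,25,25,25,25]

```text
time: 13.52
tcp_pos: [0.5266, -0.0836, 0.0377]
ee_rot: [0.0, -0.0, 1.0, -0.0]
force: [-0.3, -0.5, 0.2]
width: 0.0328
grasp_force: 60.3
```

arm_command:
  rot:
    - [0,0,0]
    - [0,0,0]
    - [0,0,0]
    - [0,0,0]
    - [0,0,0]
    - [0,0,0]
    - [0,0,0]
  linear:
    - [0,0,0]
    - [0,0,0]
    - [0,0,0]
    - [0,0,-20]
    - [0,0,-60]
    - [0,0,-60]
    - [0,0,-40]
  gripper: [48,48,48,48,48,48,48]

```text
time: 14.4
tcp_pos: [0.5271, -0.0841, 0.2206]
ee_rot: [0.002, -0.0, 1.0, -0.0]
force: [0.9, -0.2, 0.2]
width: 0.0483
grasp_force: 0.0
```

arm_command:
  rot:
    - [0,0,0.1745]
    - [0,0,0.1745]
    - [0,0,0.1745]
    - [0,0,0.1745]
    - [0,0,0.1745]
    - [0,0,0.1745]
    - [0,0,0.1745]
    - [0,0,0.1745]
    - [0,0,0.1745]
    - [0,0,0]
    - [0,0,0]
  linear:
    - [0,0,0]
    - [0,0,0]
    - [0,0,0]
    - [0,0,0]
    - [0,0,0]
    - [0,0,0]
    - [0,0,0]
    - [0,0,0]
    - [0,0,0]
    - [0,0,0]
    - [0,0,0]
  gripper: [48,48,48,48,48,48,36,36,36,36,36]

```text
time: 15.78
tcp_pos: [0.5262, -0.0838, 0.2173]
ee_rot: [-0.0, 0.706, 0.708, 0.0]
force: [-0.0, 0.2, 0.0]
width: 0.036
grasp_force: 0.0
```

```bash
python3 - <<'E'
from h import *
go(.701,-.019,.235,0)
H=[]
for i in range(2):
    a=marks("clamp_handle","top",1);b=marks("clamp_handle","side",1)
    if a and b: print(a,b,tri([a[0][:2]],[b[0][:2]]))
s=env.read_camera("side")
go(.701,-.019,.235,0)
cv2.imwrite("pics/c.png",cv2.resize(s[150:350,230:430],None,fx=3,fy=3))
E
```

```text
t 15.78 tcp [ 0.5262 -0.0838  0.2173] rotvec [ 0.     -0.0001  0.0029] shift(after turn) [ 64.8 174.8 -17.7] F [-0.   0.2  0. ] w 36.0 g 0.0
[(356.3, 156.5, 0.94)] [(393.8, 219.4, 0.73)] [[ 0.70533809 -0.01438948  0.11594349]]
[(356.3, 156.5, 0.94)] [(393.8, 219.4, 0.73)] [[ 0.70533809 -0.01438948  0.11594349]]
t 16.02 tcp [ 0.5262 -0.0838  0.2173] rotvec [ 0.     -0.0001  0.0011] shift(after turn) [ 64.8 174.8 -17.7] F [-0.2 -0.5 -0.6] w 36.3 g 0.0
```

View pics/c.png

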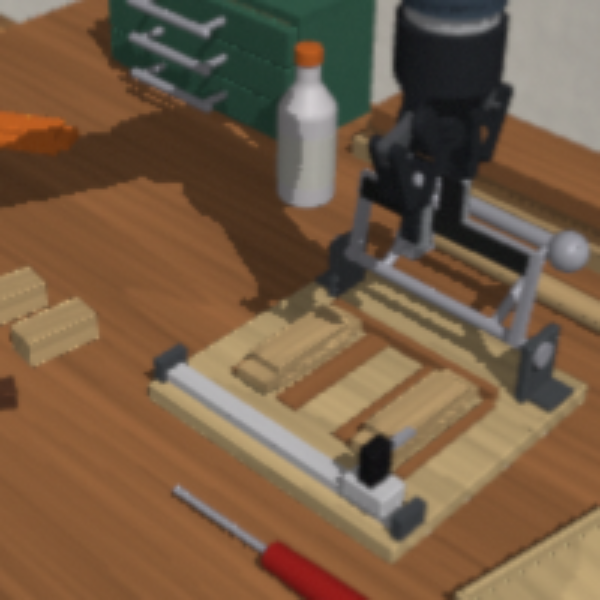

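Both bars are seated (crop 300,345 and 420,410). The handle reads (0.705, -0.014, 0.116), which agrees with the described geometry at q=1.75. Going there.

arm_command:
  rot:
    - [0,0,0]
    - [0,0,0]
    - [0,0,0]
    - [0,0,0]
    - [0,0,0]
    - [0,0,0]
  linear:
    - [16.2,44,0]
    - [16.2,44,0]
    - [16.2,44,0]
    - [16.2,44,0]
    - [0,0,0]
    - [0,0,0]
  gripper: [36,36,36,36,36,36]

```text
time: 16.77
tcp_pos: [0.7017, -0.019, 0.2168]
ee_rot: [-0.0, 0.707, 0.707, -0.0]
force: [-0.2, -1.0, 0.5]
width: 0.0359
grasp_force: 0.0
```

```bash
python3 - <<'E'
from h import *
for i in range(2): go(.702,-.019,.1,0); s=env.read_camera("side")
cv2.imwrite("pics/d.png",cv2.resize(s[100:300,270:470],None,fx=3,fy=3))
E
```

```text
t 16.77 tcp [ 0.7017 -0.019   0.2168] rotvec [-0.0011  0.0001  0.0008] shift(after turn) [ -0.    0.3 116.8] F [-0.2 -1.   0.5] w 35.9 g 0.0
t 16.82 tcp [ 0.7014 -0.0192  0.2175] rotvec [-0.0005  0.0001  0.0003] shift(after turn) [  0.2   0.6 117.5] F [ 0.  -0.2  0.5] w 36.0 g 0.0
```

View pics/d.png

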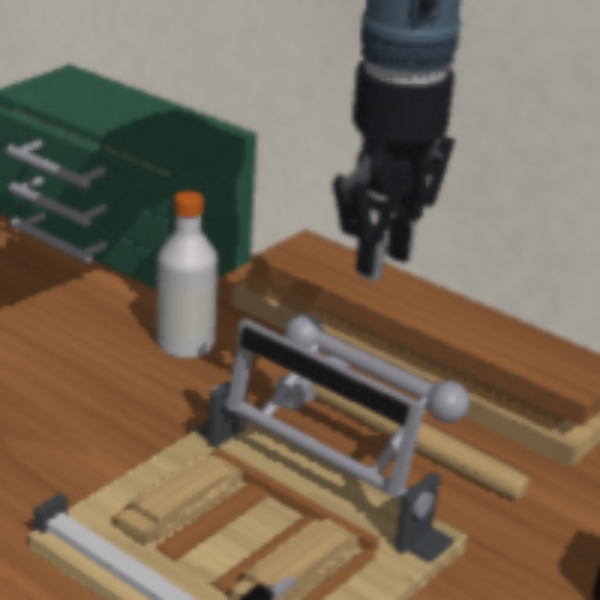

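The gripper is above the handle with its path clear. I'll lower it in two stages and check the force.

arm_command:
  rot:
    - [0,0,0]
    - [0,0,0]
    - [0,0,0]
    - [0,0,0]
    - [0,0,0]
  linear:
    - [0,1,40]
    - [0,0,35]
    - [0,0,25]
    - [0,0,14]
    - [0,0,0]
  gripper: [36,36,36,36,36]

```text
time: 17.5
tcp_pos: [0.702, -0.0192, 0.1031]
ee_rot: [-0.001, 0.707, 0.707, -0.0]
force: [0.0, 0.4, 0.2]
width: 0.0359
grasp_force: 0.0
```

arm_command:
  rot:
    - [0,0,0]
    - [0,0,0]
    - [0,0,0]
  linear:
    - [0,0,4]
    - [0,0,0]
    - [0,0,0]
  gripper: [24,24,24]

```text
time: 17.88
tcp_pos: [0.7037, -0.0189, 0.1001]
ee_rot: [0.0, 0.707, 0.707, 0.0]
force: [0.1, -0.2, -0.4]
width: 0.0239
grasp_force: 0.0
```

arm_command:
  rot:
    - [0,0,0]
    - [0,0,0]
    - [0,0,0]
    - [0,0,0]
    - [0,0,0]
    - [0,0,0]
    - [0,0,0]
  linear:
    - [0,-6.5,-9]
    - [0,-8,-8]
    - [0,-9,-7]
    - [0,-9.5,-6]
    - [0,-10.5,-4.5]
    - [0,-10.5,-3.5]
    - [0,0,0]
  gripper: [24,24,24,24,24,24,24]

```text
time: 18.75
tcp_pos: [0.6479, -0.0189, 0.1382]
ee_rot: [-0.0, 0.707, 0.707, -0.0]
force: [-0.5, -0.3, -0.8]
width: 0.0237
grasp_force: 0.0
```

arm_command:
  rot:
    - [0,0,0]
    - [0,0,0]
    - [0,0,0]
    - [0,0,0]
    - [0,0,0]
    - [0,0,0]
    - [0,0,0]
    - [0,0,0]
    - [0,0,0]
    - [0,0,0]
  linear:
    - [0,-11,-2]
    - [0,-11,-0.5]
    - [0,-11,0.5]
    - [0,-11,2]
    - [0,-10.5,3.5]
    - [0,-10.5,4.5]
    - [0,-9.5,6]
    - [0,-9,7]
    - [0,-6,5]
    - [0,0,0]
  gripper: [24,24,24,24,24,24,24,24,24,24]

```text
time: 20.0
tcp_pos: [0.5615, -0.0191, 0.1121]
ee_rot: [0.002, 0.707, 0.707, 0.001]
force: [4.2, 0.1, -2.0]
width: 0.0241
grasp_force: 2.1
```

```bash
python3 - <<'E'
from h import *
go(.564,-.019,.117,0); s=env.read_camera("side")
cv2.imwrite("pics/e.png",cv2.resize(s[150:350,250:450],None,fx=3,fy=3))
E
```

```text
t 20.0 tcp [ 0.5615 -0.0191  0.1121] rotvec [0.0043 0.0001 0.0005] shift(after turn) [ 0.1  2.5 -4.9] F [ 4.2  0.1 -2. ] w 24.1 g 2.1
```

View pics/e.png

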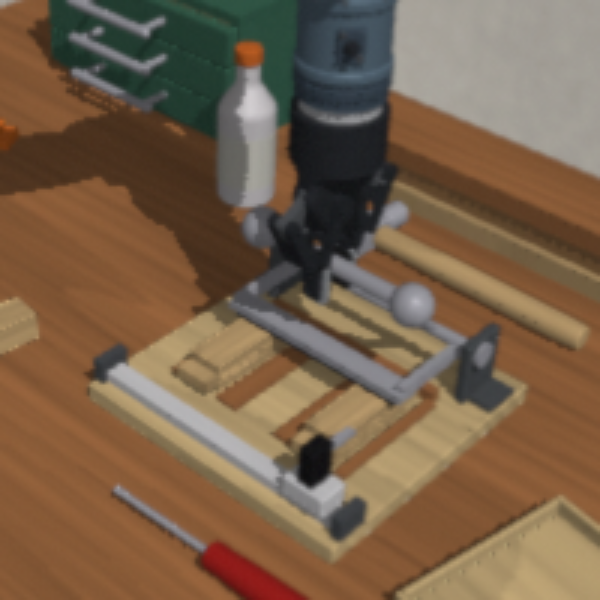

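The clamp is down across both bars. I'll release the handle, retreat, and turn for the knob.

arm_command:
  rot:
    - [0,0,0]
    - [0,0,0]
    - [0,0,0]
    - [0,0,0]
    - [0,0,0]
  linear:
    - [0,2,0]
    - [0,0,0]
    - [0,0,-25]
    - [0,0,-45]
    - [0,0,-30]
  gripper: [40,40,40,40,40]

```text
time: 20.68
tcp_pos: [0.5617, -0.019, 0.213]
ee_rot: [0.0, 0.707, 0.707, 0.0]
force: [-0.2, -0.2, 0.2]
width: 0.0403
grasp_force: 0.0
```

arm_command:
  rot:
    - [0,0,-0.1745]
    - [0,0,-0.1745]
    - [0,0,-0.1745]
    - [0,0,-0.1745]
    - [0,0,-0.1745]
    - [0,0,-0.1745]
    - [0,0,-0.1745]
    - [0,0,-0.1745]
    - [0,0,-0.1745]
    - [0,0,0]
  linear:
    - [0,0,0]
    - [0,0,0]
    - [0,0,0]
    - [0,0,0]
    - [0,0,0]
    - [0,0,0]
    - [0,0,0]
    - [0,0,0]
    - [0,0,0]
    - [0,0,0]
  gripper: [40,40,40,40,40,40,40,40,40,40]

```text
time: 21.92
tcp_pos: [0.5612, -0.0189, 0.211]
ee_rot: [-0.001, 0.001, 1.0, 0.0]
force: [-0.5, -0.1, 0.1]
width: 0.0397
grasp_force: 0.0
```

arm_command:
  rot:
    - [0,0,0]
    - [0,0,0]
    - [0,0,0]
    - [0,0,0]
    - [0,0,0]
  linear:
    - [43,-34,0]
    - [43,-34,0]
    - [43,-34,0]
    - [0,0,0]
    - [0,0,0]
  gripper: [40,40,40,40,40]

```text
time: 22.55
tcp_pos: [0.4329, -0.1211, 0.2115]
ee_rot: [0.0, 0.001, 1.0, 0.0]
force: [0.5, -0.7, -0.4]
width: 0.0399
grasp_force: 0.0
```

```bash
python3 - <<'E'
from h import *
for n in("clamp_handle","gauge_knob"):
    a=marks(n,"top",2);b=marks(n,"side",2); print(n,a,b)
    if a and b: print(tri([a[0][:2]],[b[0][:2]]))
go(.435,-.12,.068,90)
s=env.read_camera("side");cv2.imwrite("pics/f.png",cv2.resize(s[150:350,250:450],None,fx=3,fy=3))
E
```

```text
clamp_handle [(356.3, 156.5, 0.94)] [(363.2, 237.4, 0.94)]
[[0.68607299 0.01287291 0.06560882]]
gauge_knob [(395.6, 268.6, 0.8)] [(355.4, 299.6, 0.75), (369.2, 293.6, 0.61)]
[[ 0.43381019 -0.11466223  0.07672388]]
t 22.75 tcp [ 0.4335 -0.1205  0.2113] rotvec [0.0001 0.0003 0.0012] shift(after turn) [ -1.5   0.5 143.3] F [0.8 0.4 0.2] w 39.5 g 0.0
```

View pics/f.png

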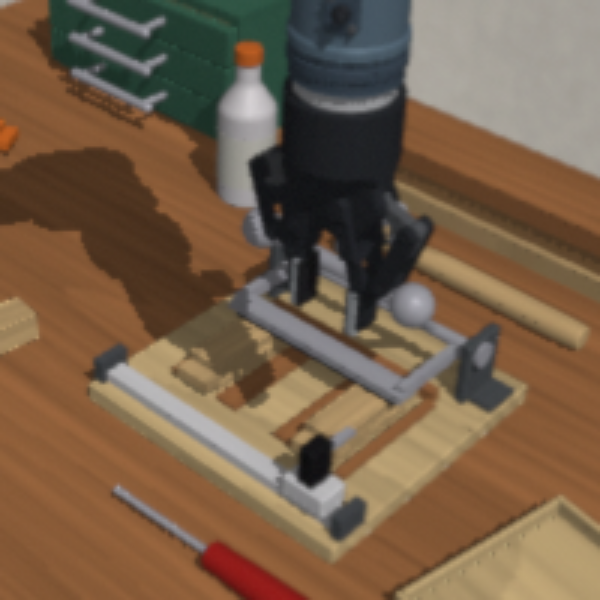

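The clamp rests down on both bars and the knob is free at home (crop 315,460). Next I grip the knob.

arm_command:
  rot:
    - [0,0,0]
    - [0,0,0]
    - [0,0,0]
    - [0,0,0]
    - [0,0,0]
    - [0,0,0]
    - [0,0,0]
    - [0,0,0]
    - [0,0,0]
  linear:
    - [-1.5,0,50]
    - [0,0,45]
    - [0,0,30]
    - [0,0,15]
    - [0,0,6]
    - [0,0,0]
    - [0,0,0]
    - [0,0,0]
    - [0,0,0]
  gripper: [40,40,40,40,40,40,12,12,12]

```text
time: 23.92
tcp_pos: [0.4351, -0.1201, 0.0664]
ee_rot: [0.001, -0.0, 1.0, 0.001]
force: [0.2, 5.2, 6.0]
width: 0.0148
grasp_force: 59.1
```

```bash
python3 - <<'E'
from h import *
go(.435,.081,.065,90); print(proj("side",[.5637,-.019,.130]))
E
```

```text
t 23.93 tcp [ 0.4351 -0.1201  0.0664] rotvec [0.002  0.0025 0.0008] shift(after turn) [1.000e-01 2.011e+02 1.400e+00] F [0.2 5.2 6. ] w 14.8 g 59.1
[[361.03386182 237.98073258]]
```

Knob gripped, and the handle projection agrees with q≈0. Running to the far stop.

arm_command:
  rot:
    - [0,0,0]
    - [0,0,0]
    - [0,0,0]
    - [0,0,0]
    - [0,0,0]
    - [0,0,0]
    - [0,0,0]
    - [0,0,0]
    - [0,0,0]
    - [0,0,0]
    - [0,0,0]
    - [0,0,0]
  linear:
    - [0,12,0]
    - [0,22,0]
    - [0,22,0]
    - [0,22,0]
    - [0,22,0]
    - [0,22,0]
    - [0,22,0]
    - [0,22,0]
    - [0,18,0]
    - [0,12,0]
    - [0,3,0]
    - [0,0,0]
  gripper: [12,12,12,12,12,12,12,12,12,12,12,12]

```text
time: 25.42
tcp_pos: [0.4351, 0.0788, 0.0663]
ee_rot: [0.001, -0.0, 1.0, 0.0]
force: [-0.4, 1.0, 6.5]
width: 0.0147
grasp_force: 59.4
```

arm_command:
  rot:
    - [0,0,0]
    - [0,0,0]
    - [0,0,0]
  linear:
    - [0,2,0]
    - [0,2,0]
    - [0,0,0]
  gripper: [12,12,12]

```text
time: 25.8
tcp_pos: [0.4352, 0.0802, 0.0663]
ee_rot: [0.001, 0.0, 1.0, -0.003]
force: [-1.0, -7.4, 6.5]
width: 0.015
grasp_force: 59.6
```

Reached the far stop (reaction -7 N). Returning to home.

arm_command:
  rot:
    - [0,0,0]
    - [0,0,0]
    - [0,0,0]
    - [0,0,0]
    - [0,0,0]
    - [0,0,0]
    - [0,0,0]
    - [0,0,0]
    - [0,0,0]
    - [0,0,0]
    - [0,0,0]
    - [0,0,0]
  linear:
    - [0,2,0]
    - [0,0,0]
    - [0,-14,0]
    - [0,-23,0]
    - [0,-23,0]
    - [0,-23,0]
    - [0,-23,0]
    - [0,-23,0]
    - [0,-23,0]
    - [0,-23,0]
    - [0,-18,0]
    - [0,-9,0]
  gripper: [12,12,12,12,12,12,12,12,12,12,12,12]

```text
time: 27.3
tcp_pos: [0.4351, -0.1185, 0.0663]
ee_rot: [0.001, 0.0, 1.0, -0.0]
force: [-0.3, 1.5, 6.5]
width: 0.0149
grasp_force: 59.9
```

arm_command:
  rot:
    - [0,0,0]
    - [0,0,0]
    - [0,0,0]
  linear:
    - [0,-4,0]
    - [0,-2,0]
    - [0,0,0]
  gripper: [12,12,12]

```text
time: 27.68
tcp_pos: [0.4351, -0.1203, 0.0663]
ee_rot: [0.002, -0.001, 1.0, 0.004]
force: [0.6, 12.4, 11.2]
width: 0.015
grasp_force: 60.5
```

At the home stop (+12 N). Release and go back to the handle.

arm_command:
  rot:
    - [0,0,0]
    - [0,0,0]
    - [0,0,0]
    - [0,0,0]
    - [0,0,0]
    - [0,0,0]
    - [0,0,0]
  linear:
    - [0,2,0]
    - [0,0,0]
    - [0,0,0]
    - [0,0,-20]
    - [0,0,-45]
    - [0,0,-50]
    - [0,0,-30]
  gripper: [36,36,36,36,36,36,36]

```text
time: 28.55
tcp_pos: [0.435, -0.1226, 0.2128]
ee_rot: [0.001, 0.0, 1.0, -0.001]
force: [1.1, -0.8, 0.5]
width: 0.036
grasp_force: 0.0
```

arm_command:
  rot:
    - [0,0,0.1745]
    - [0,0,0.1745]
    - [0,0,0.1745]
    - [0,0,0.1745]
    - [0,0,0.1745]
    - [0,0,0.1745]
    - [0,0,0.1745]
    - [0,0,0.1745]
    - [0,0,0.1745]
    - [0,0,0]
  linear:
    - [0,0,0]
    - [0,0,0]
    - [0,0,0]
    - [0,0,0]
    - [0,0,0]
    - [0,0,0]
    - [0,0,0]
    - [0,0,0]
    - [0,0,0]
    - [0,0,0]
  gripper: [36,36,36,36,36,36,36,36,36,36]

```text
time: 29.8
tcp_pos: [0.4341, -0.1221, 0.2101]
ee_rot: [-0.0, 0.706, 0.708, -0.0]
force: [0.3, -0.2, -0.5]
width: 0.036
grasp_force: 0.0
```

arm_command:
  rot:
    - [0,0,0]
    - [0,0,0]
    - [0,0,0]
    - [0,0,0]
    - [0,0,0]
  linear:
    - [33.5,43,0]
    - [33.5,43,0]
    - [33.5,43,0]
    - [0,0,0]
    - [0,0,0]
  gripper: [36,36,36,36,36]

```text
time: 30.42
tcp_pos: [0.5626, -0.0216, 0.2099]
ee_rot: [-0.0, 0.706, 0.708, -0.001]
force: [-0.6, -0.7, 0.5]
width: 0.0357
grasp_force: 0.0
```

```bash
python3 - <<'E'
from h import *
im={c:env.read_camera(c) for c in C}
for n in("clamp_handle","gauge_knob","gauge_knob"):
    a=marks(n,"top",2);b=marks(n,"side",2); print(n,a,b)
    if a and b: print(tri([a[0][:2]],[b[0][:2]]))
go(.564,-.019,.116,0)
cv2.imwrite("pics/g.png",np.hstack([cv2.resize(im["side"][180:350,250:450],None,fx=2,fy=2),cv2.resize(im["top"][130:300,285:425],None,fx=2,fy=2)]))
E
```

```text
clamp_handle [(357.6, 211.3, 0.97), (187.4, 312.3, 0.44)] [(360.7, 237.1, 0.62)]
[[ 0.5668417  -0.01613809  0.12971309]]
gauge_knob [] [(351.6, 300.6, 0.9), (348.5, 280.1, 0.35)]
gauge_knob [] [(351.6, 300.6, 0.9), (348.5, 280.1, 0.35)]
t 30.82 tcp [ 0.5628 -0.0219  0.2106] rotvec [ 0.0004 -0.     -0.0002] shift(after turn) [ 2.9  1.2 94.6] F [-0.  -0.   0.7] w 36.2 g 0.0
```

View pics/g.png

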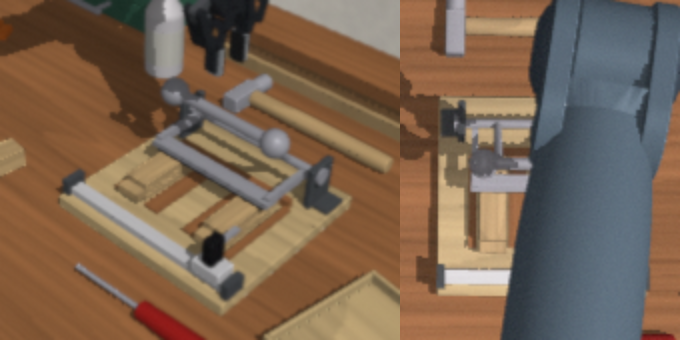

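Clamp still down, carriage at home. Now swing the clamp back.

arm_command:
  rot:
    - [0,0,0]
    - [0,0,0]
    - [0,0,0]
    - [0,0,0]
    - [0,0,0]
    - [0,0,0]
    - [0,0,0]
  linear:
    - [2,1.5,35]
    - [0,0,30]
    - [0,0,20]
    - [0,0,9]
    - [0,0,0]
    - [0,0,0]
    - [0,0,0]
  gripper: [36,36,36,36,24,24,24]

```text
time: 31.7
tcp_pos: [0.5654, -0.0195, 0.1173]
ee_rot: [0.001, 0.707, 0.707, 0.001]
force: [0.4, -0.4, 0.9]
width: 0.0237
grasp_force: 0.0
```

arm_command:
  rot:
    - [0,0,0]
    - [0,0,0]
    - [0,0,0]
    - [0,0,0]
    - [0,0,0]
    - [0,0,0]
    - [0,0,0]
    - [0,0,0]
  linear:
    - [0,9,-7]
    - [0,9.5,-6]
    - [0,10.5,-4.5]
    - [0,10.5,-3.5]
    - [0,11,-2]
    - [0,11,-0.5]
    - [0,11,0.5]
    - [0,11,2]
  gripper: [24,24,24,24,24,24,24,24]

```text
time: 32.7
tcp_pos: [0.6496, -0.0194, 0.1374]
ee_rot: [0.001, 0.707, 0.707, 0.001]
force: [-1.4, 0.4, 1.4]
width: 0.0241
grasp_force: 0.3
```

arm_command:
  rot:
    - [0,0,0]
    - [0,0,0]
    - [0,0,0]
    - [0,0,0]
    - [0,0,0]
    - [0,0,0]
    - [0,0,0]
    - [0,0,0]
  linear:
    - [0,10.5,3.5]
    - [0,10.5,4.5]
    - [0,9.5,6]
    - [0,9,7]
    - [0,8,8]
    - [0,6.5,9]
    - [0,0,0]
    - [0,0,0]
  gripper: [24,24,24,24,24,24,24,24]

```text
time: 33.7
tcp_pos: [0.7016, -0.0193, 0.0994]
ee_rot: [-0.0, 0.707, 0.707, -0.0]
force: [0.2, -0.3, 0.0]
width: 0.0238
grasp_force: 0.0
```

arm_command:
  rot:
    - [0,0,0]
    - [0,0,0]
    - [0,0,0]
    - [0,0,0]
    - [0,0,0]
  linear:
    - [0,0,0]
    - [0,0,0]
    - [0,0,-30]
    - [0,0,-50]
    - [0,0,-35]
  gripper: [36,36,36,36,36]

```text
time: 34.33
tcp_pos: [0.7025, -0.0194, 0.2171]
ee_rot: [0.001, 0.707, 0.707, 0.001]
force: [0.1, -0.8, -0.2]
width: 0.0357
grasp_force: 0.0
```

arm_command:
  rot:
    - [0,0,-0.1745]
    - [0,0,-0.1745]
    - [0,0,-0.1745]
    - [0,0,-0.1745]
    - [0,0,-0.1745]
    - [0,0,-0.1745]
    - [0,0,-0.1745]
    - [0,0,-0.1745]
    - [0,0,-0.1745]
    - [0,0,0]
  linear:
    - [0,0,0]
    - [0,0,0]
    - [0,0,0]
    - [0,0,0]
    - [0,0,0]
    - [0,0,0]
    - [0,0,0]
    - [0,0,0]
    - [0,0,0]
    - [0,0,0]
  gripper: [36,36,36,36,36,36,48,48,48,48]

```text
time: 35.58
tcp_pos: [0.7021, -0.0193, 0.2146]
ee_rot: [0.0, 0.001, 1.0, 0.0]
force: [-0.9, 0.6, -0.1]
width: 0.0475
grasp_force: 0.0
```

arm_command:
  rot:
    - [0,0,0]
    - [0,0,0]
    - [0,0,0]
    - [0,0,0]
    - [0,0,0]
    - [0,0,0]
  linear:
    - [44,16,0]
    - [44,16,0]
    - [44,16,0]
    - [44,16,0]
    - [0,0,0]
    - [0,0,0]
  gripper: [48,48,48,48,48,48]

```text
time: 36.33
tcp_pos: [0.5269, 0.0445, 0.215]
ee_rot: [0.001, 0.001, 1.0, -0.0]
force: [-0.0, -0.1, -0.4]
width: 0.0481
grasp_force: 0.0
```

```bash
python3 - <<'E'
from h import *
im={c:env.read_camera(c) for c in C}
for n in("clamp_handle","bar0"):
    print(n,marks(n,"top",4),marks(n,"side",5))
print("exp bars side",proj("side",[[.525,.045,.018],[.525,-.083,.018]]),"handle open",proj("side",[.7007,-.019,.1126]))
go(.525,.045,.036,90)
cv2.imwrite("pics/h.png",np.hstack([cv2.resize(im["side"][180:350,250:450],None,fx=2,fy=2),cv2.resize(im["top"][130:300,285:425],None,fx=2,fy=2)]))
E
```

```text
clamp_handle [] [(392.3, 219.1, 0.89)]
bar0 [(158.6, 266.5, 0.87), (141.9, 202.1, 0.87), (380.5, 233.2, 0.84)] [(329.8, 269.3, 0.83), (367.6, 292.3, 0.75), (233.6, 196.0, 0.67), (201.3, 221.2, 0.65)]
exp bars side [[330.08300993 269.41302161]
 [368.42466284 292.59751632]] handle open [[394.04352522 221.82212293]]
t 36.62 tcp [0.5271 0.0443 0.2143] rotvec [ 0.0001  0.0005 -0.0007] shift(after turn) [  2.1   0.7 178.3] F [ 0.2 -0.5 -0.6] w 48.2 g 0.0
```

View pics/h.png

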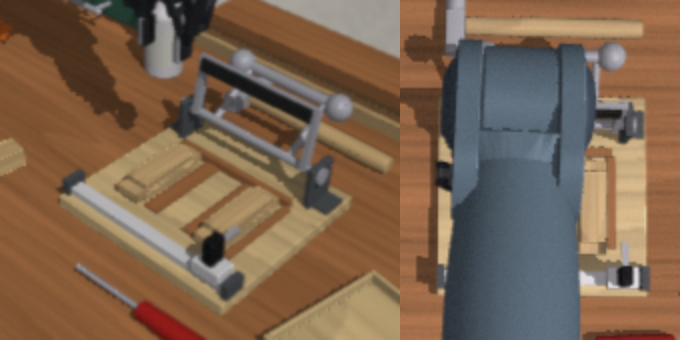

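Bars are in place, clamp is fully back (handle at side 392,219) and carriage is at home. Moving bar A to the tray.

arm_command:
  rot:
    - [0,0,0]
    - [0,0,0]
    - [0,0,0]
    - [0,0,0]
    - [0,0,0]
    - [0,0,0]
    - [0,0,0]
    - [0,0,0]
    - [0,0,0]
    - [0,0,0]
    - [0,0,0]
  linear:
    - [2,0.5,50]
    - [0,0,50]
    - [0,0,40]
    - [0,0,25]
    - [0,0,9]
    - [0,0,4]
    - [0,0,0]
    - [0,0,0]
    - [0,0,0]
    - [0,0,0]
    - [0,0,0]
  gripper: [48,48,48,48,48,48,48,25,25,25,25]

```text
time: 38.0
tcp_pos: [0.5254, 0.045, 0.0377]
ee_rot: [0.001, -0.0, 1.0, -0.0]
force: [-1.1, 0.4, 5.6]
width: 0.0326
grasp_force: 61.3
```

arm_command:
  rot:
    - [0,0,0]
    - [0,0,0]
    - [0,0,0]
    - [0,0,0]
  linear:
    - [0,0,-20]
    - [0,0,-45]
    - [0,0,-45]
    - [0,0,0]
  gripper: [25,25,25,25]

```text
time: 38.5
tcp_pos: [0.5273, 0.0451, 0.1503]
ee_rot: [0.004, -0.0, 1.0, -0.0]
force: [-0.0, -1.3, -1.7]
width: 0.0325
grasp_force: 60.5
```

arm_command:
  rot:
    - [0,0,0]
    - [0,0,0]
    - [0,0,0]
    - [0,0,0]
    - [0,0,0]
    - [0,0,0]
    - [0,0,0]
    - [0,0,0]
    - [0,0,0]
    - [0,0,0]
    - [0,0,0]
  linear:
    - [6.2,-42.2,0]
    - [6.2,-42.2,0]
    - [6.2,-42.2,0]
    - [6.2,-42.2,0]
    - [6.2,-42.2,0]
    - [6.2,-42.2,0]
    - [6.2,-42.2,0]
    - [6.2,-42.2,0]
    - [6.2,-42.2,0]
    - [6.2,-42.2,0]
    - [0,0,0]
  gripper: [25,25,25,25,25,25,25,25,25,25,25]

```text
time: 39.88
tcp_pos: [0.4611, -0.3794, 0.1446]
ee_rot: [-0.0, 0.002, 1.0, 0.0]
force: [0.8, 0.3, -2.2]
width: 0.0323
grasp_force: 60.5
```

arm_command:
  rot:
    - [0,0,0.095]
    - [0,0,0.095]
    - [0,0,0]
  linear:
    - [0,0,0]
    - [0,0,0]
    - [0,0,0]
  gripper: [25,25,25]

```text
time: 40.25
tcp_pos: [0.4618, -0.3755, 0.1452]
ee_rot: [-0.001, 0.094, 0.996, 0.001]
force: [0.1, 0.5, -0.6]
width: 0.033
grasp_force: 60.5
```

```bash
python3 - <<'E'
from h import *
for i in range(2): go(.4628,-.3774,.026,79.1); s=env.read_camera("side")
E
```

```text
t 40.25 tcp [ 0.4618 -0.3755  0.1452] rotvec [ 0.0017 -0.0017  0.0023] shift(after turn) [ -1.3  -1.7 119.2] F [ 0.1  0.5 -0.6] w 33.0 g 60.5
t 40.3 tcp [ 0.4619 -0.3757  0.1454] rotvec [ 0.0013 -0.0014  0.0028] shift(after turn) [ -1.2  -1.5 119.4] F [-0.6 -0.3 -1.4] w 32.8 g 60.5
```

arm_command:
  rot:
    - [0,0,0]
    - [0,0,0]
    - [0,0,0]
    - [0,0,0]
    - [0,0,0]
    - [0,0,0]
    - [0,0,0]
  linear:
    - [-1,-1.5,40]
    - [0,0,35]
    - [0,0,25]
    - [0,0,12]
    - [0,0,4]
    - [0,0,2]
    - [0,0,0]
  gripper: [25,25,25,25,25,25,25]

```text
time: 41.22
tcp_pos: [0.4635, -0.3791, 0.0292]
ee_rot: [0.001, 0.095, 0.996, -0.001]
force: [0.4, -0.4, -0.9]
width: 0.0322
grasp_force: 60.5
```

arm_command:
  rot:
    - [0,0,0]
    - [0,0,0]
    - [0,0,0]
    - [0,0,0]
    - [0,0,0]
    - [0,0,0]
    - [0,0,-0.095]
    - [0,0,-0.095]
    - [0,0,0]
  linear:
    - [0,0,0]
    - [0,0,0]
    - [0,0,0]
    - [0,0,-20]
    - [0,0,-50]
    - [0,0,-55]
    - [0,0,0]
    - [0,0,0]
    - [0,0,0]
  gripper: [48,48,48,48,48,48,48,48,48]

```text
time: 42.35
tcp_pos: [0.4629, -0.3785, 0.1535]
ee_rot: [0.0, 0.0, 1.0, -0.0]
force: [0.1, -0.5, 0.2]
width: 0.0476
grasp_force: 0.0
```

arm_command:
  rot:
    - [0,0,0]
    - [0,0,0]
    - [0,0,0]
    - [0,0,0]
    - [0,0,0]
    - [0,0,0]
    - [0,0,0]
    - [0,0,0]
    - [0,0,0]
  linear:
    - [-8.9,42,0]
    - [-8.9,42,0]
    - [-8.9,42,0]
    - [-8.9,42,0]
    - [-8.9,42,0]
    - [-8.9,42,0]
    - [-8.9,42,0]
    - [0,0,0]
    - [0,0,0]
  gripper: [48,48,48,48,48,48,48,48,48]

```text
time: 43.48
tcp_pos: [0.525, -0.0848, 0.1532]
ee_rot: [-0.0, 0.0, 1.0, -0.0]
force: [-0.2, 0.6, 0.3]
width: 0.0476
grasp_force: 0.0
```

```bash
python3 - <<'E'
from h import *
im={c:env.read_camera(c) for c in C}
print(marks("bar0","top",4),marks("bar0","side",5))
print(proj("side",[[.4628,-.3774,.006],[.525,-.083,.018]]),proj("top",[.4628,-.3774,.006]))
go(.525,-.083,.036,90)
E
```

```text
[(141.8, 204.6, 0.92), (159.3, 265.2, 0.77), (494.6, 259.1, 0.58), (379.8, 233.5, 0.52)] [(237.2, 199.9, 0.92), (367.4, 289.5, 0.67), (460.0, 382.9, 0.62), (200.6, 223.0, 0.61)]
[[460.65956159 379.24910963]
 [368.42466284 292.59751632]] [[492.96800372 259.7136553 ]]
t 43.67 tcp [ 0.525  -0.0856  0.1532] rotvec [-0.0001 -0.     -0.0018] shift(after turn) [  0.    2.6 117.2] F [-0.2  1.2 -0.9] w 48.0 g 0.0
```

arm_command:
  rot:
    - [0,0,0]
    - [0,0,0]
    - [0,0,0]
    - [0,0,0]
    - [0,0,0]
    - [0,0,0]
    - [0,0,0]
    - [0,0,0]
    - [0,0,0]
    - [0,0,0]
  linear:
    - [0,2,40]
    - [0,0,40]
    - [0,0,25]
    - [0,0,9]
    - [0,0,3]
    - [0,0,0]
    - [0,0,0]
    - [0,0,0]
    - [0,0,0]
    - [0,0,0]
  gripper: [48,48,48,48,48,48,25,25,25,25]

```text
time: 44.92
tcp_pos: [0.5264, -0.0829, 0.0377]
ee_rot: [0.001, -0.0, 1.0, -0.0]
force: [-0.4, -0.1, 6.5]
width: 0.0326
grasp_force: 61.3
```

arm_command:
  rot:
    - [0,0,0]
    - [0,0,0]
    - [0,0,0]
    - [0,0,0]
  linear:
    - [0,0,-20]
    - [0,0,-45]
    - [0,0,-45]
    - [0,0,0]
  gripper: [25,25,25,25]

```text
time: 45.42
tcp_pos: [0.5283, -0.0833, 0.1505]
ee_rot: [0.004, -0.0, 1.0, -0.001]
force: [0.8, -1.2, -2.1]
width: 0.0326
grasp_force: 60.5
```

arm_command:
  rot:
    - [0,0,0]
    - [0,0,0]
    - [0,0,0]
    - [0,0,0]
    - [0,0,0]
    - [0,0,0]
    - [0,0,0]
    - [0,0,0.095]
    - [0,0,0.095]
    - [0,0,0]
  linear:
    - [8.3,-38.6,0]
    - [8.3,-38.6,0]
    - [8.3,-38.6,0]
    - [8.3,-38.6,0]
    - [8.3,-38.6,0]
    - [8.3,-38.6,0]
    - [0,0,0]
    - [0,0,0]
    - [0,0,0]
    - [0,0,0]
  gripper: [25,25,25,25,25,25,25,25,25,25]

```text
time: 46.68
tcp_pos: [0.4751, -0.3129, 0.1454]
ee_rot: [-0.001, 0.094, 0.996, 0.001]
force: [-0.1, -0.4, -0.8]
width: 0.0327
grasp_force: 60.5
```

```bash
python3 - <<'E'
from h import *
for i in range(2): go(.475,-.3146,.027,79.1); s=env.read_camera("side")
E
```

```text
t 46.67 tcp [ 0.4751 -0.3129  0.1454] rotvec [ 0.0012 -0.0014  0.0024] shift(after turn) [ -0.2  -1.7 118.4] F [-0.1 -0.4 -0.8] w 32.7 g 60.5
t 46.73 tcp [ 0.4752 -0.313   0.1456] rotvec [ 0.001  -0.0012  0.0029] shift(after turn) [-1.000e-01 -1.600e+00  1.186e+02] F [ 0.1  0.4 -0.4] w 32.6 g 60.5
```

Lower, release, raise, then move aside (back towards the robot) for a clear view.

arm_command:
  rot:
    - [0,0,0]
    - [0,0,0]
    - [0,0,0]
    - [0,0,0]
    - [0,0,0]
    - [0,0,0]
    - [0,0,0]
  linear:
    - [0,-1.5,40]
    - [0,0,35]
    - [0,0,25]
    - [0,0,12]
    - [0,0,4]
    - [0,0,2.5]
    - [0,0,0]
  gripper: [25,25,25,25,25,25,25]

```text
time: 47.65
tcp_pos: [0.4757, -0.3161, 0.0286]
ee_rot: [0.001, 0.095, 0.996, -0.0]
force: [-0.0, 0.6, -0.8]
width: 0.0325
grasp_force: 60.5
```

arm_command:
  rot:
    - [0,0,0]
    - [0,0,0]
    - [0,0,0]
    - [0,0,0]
    - [0,0,0]
    - [0,0,0]
    - [0,0,0]
    - [0,0,0]
    - [0,0,0]
    - [0,0,0]
    - [0,0,0]
    - [0,0,0]
  linear:
    - [0,0,0]
    - [0,0,0]
    - [0,0,0]
    - [0,0,-20]
    - [0,0,-50]
    - [0,0,-55]
    - [0,0,-40]
    - [0,45,0]
    - [0,45,0]
    - [0,45,0]
    - [0,45,0]
    - [0,45,0]
  gripper: [48,48,48,48,48,48,48,48,48,48,48,48]

```text
time: 49.15
tcp_pos: [0.5177, -0.0932, 0.193]
ee_rot: [0.0, 0.095, 0.995, 0.0]
force: [1.0, -0.7, -0.3]
width: 0.0481
grasp_force: 0.0
```

arm_command:
  rot:
    - [0,0,0]
    - [0,0,0]
    - [0,0,0]
    - [0,0,0]
    - [0,0,0]
  linear:
    - [0,45,0]
    - [0,45,0]
    - [0,45,0]
    - [0,0,0]
    - [0,0,0]
  gripper: [48,48,48,48,48]

```text
time: 49.78
tcp_pos: [0.5429, 0.0376, 0.1928]
ee_rot: [-0.0, 0.095, 0.996, -0.0]
force: [0.1, -1.0, 0.0]
width: 0.0483
grasp_force: 0.0
```

```bash
python3 - <<'E'
from h import *
im={c:env.read_camera(c) for c in C}
print(env.get_obs()["time"],marks("bar0","top",4),marks("bar0","side",5))
d=C["top"]["t"]*0
cv2.imwrite("pics/i.png",np.vstack([im["side"][180:480,100:580],cv2.resize(im["top"][130:310],(480,135))]))
cv2.imwrite("pics/j.png",np.hstack([im["side"][100:480,180:560],im["top"][100:480,100:520]]))
E
```

```text
49.875 [(468.2, 254.0, 0.96), (494.3, 257.3, 0.82), (161.4, 266.2, 0.79), (142.2, 204.1, 0.69)] [(237.2, 197.1, 0.8), (461.4, 378.7, 0.79), (200.2, 219.2, 0.71)]
```

View pics/j.png

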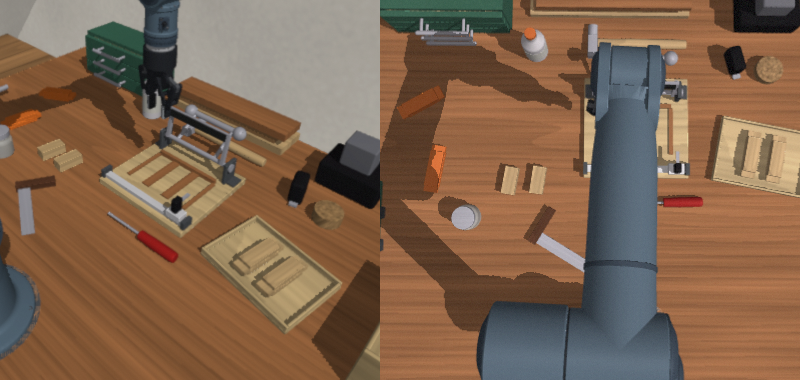

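Both bars lie flat side by side in the tray (side about 440,350 and 461,379). The clamp is back, the carriage is at home, and the offcuts and bystanders haven't moved. Handing in.

```bash
python3 -c "
from cell import env
print(env.sign_off())"
```

```text
the job is handed in; nothing more can be done
None
```

Job handed in at about 50 s: both bars present were clamped in the jig, the gauge was run to the far stop and back to home, the clamp was swung fully back, and both bars were laid flat in the tray with the other things on the bench left in place.

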